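Tip the red sorting box into its loading cradle and seat it behind the catch

ROBOT

A 6-joint arm with a two-finger parallel gripper is mounted at the origin on a cart in front of the work surface, level with it; the furniture and walls round the work are solid. World frame = base frame: x ahead of the robot, y to its left, z up, the work surface at z = 0. Lengths are in m, angles in rad, forces in N, time in s.
With the tool pointing down it reaches from about 0.35 to 0.725 m from the base axis. Payload 6 kg.
Tool frame: the origin (TCP) lies midway between the tips of the shut fingers; the grasp point (between the pads) lies 19 mm behind it; z points along the fingers, y is the direction in which the jaws open and shut (so a half turn about z gives the same grasp; the last joint's range is limited). The gripper opens to 85 mm and grips with 20 to 120 N. Pads are 22 mm wide; open, the fingers measure 114 mm over their backs; the gripper's body (76 mm by 85 mm) begins 54 mm behind the grasp point. The pads swing forward as they close: fully open they stand 13 mm farther back than shut.
Start: joints at [-0.82, 0.04, 0.085, 0, -1.615, -0.334], TCP at [0.243, -0.549, 0.231] pointing down, gripper open.
Joint ranges: [-2.56, 2.56], [-1.29, 2.01], [-1.08, 1.49], [-3.29, 1.98], [-2.81, -0.18], [-2.99, 2.99]. Speed limits (rad/s): [2.57, 2.57, 3.01, 3.14, 3.14, 3.14].

INTERFACE

Orientations are given as a unit quaternion [w, x, y, z].
In Python, from bench import robot gives the robot as it stands.
- The arm moves only by the tool drive_tool, never from a script. Its argument "targets" is one flat list of numbers, 7 for each row, row after row: the shift along the world's x, y, z in cm, then the turn, a rotation vector about the world's x, y, z in rad, then the opening, from 0 (shut) to 1 (fully open). A call has 1 to 12 rows; each row shifts and turns the commanded pose from where the row before left it; what a row does not reach is not made up. A row lasts 1/12 s, in which the tool goes at most 41.7 mm and 7.16 degrees, less where a joint would pass 70% of its speed; a pose out of reach is approached as far as the arm can. A call is refused whole if a number of a shift passes 4.17 or a number of a turn 0.125, either way. A call with a gripper value outside its range is refused whole. The fingers move at their own pace and stop on an object; the grip force is fixed at half the most. Time passes only in rows, so rows that do not move let the fingers close. It gives the time, the measured TCP pose, the force and the opening at its end, in the units of the state.
- robot.observe(): the state, without advancing time (a new reading comes with each control period).
- robot.get_image(name): name is "side" or "top" or "wrist"; returns a dict with "pixels" (384x512x3 uint8, red, green, blue), "range_z" (384x512 float32, m along the optical axis (not along the pixel's ray), 0 where there is no reading), "fx", "fy", "cx", "cy" (pixels), "k1" (the pictures are not rectified: a ray, as slopes to the right and down, at radius r is drawn at 1 + k1 r^2 times it, then the intrinsics apply), "position" and "rotation" of the camera in the world. Camera axes: x right, y up, looking along -z (the intrinsics and any distortion apply to the point x, -y, -z); pixel columns grow to the right and rows downward; lengths in m; the calibration is good to about 2 mm. A picture is of the moment at which its call begins.
- robot.finish_job(): hands the job in, once; it reports no verdict.
The state is a dict: "clock": time; "joints": joint angles; "joint_vel": joint speeds; "tau": joint torques, N m; "tcp_pos": TCP position; "ee_rot": TCP orientation; "contact_force": force on the tool from outside, world axes, zero at the start; "ft_torque": the same for the moment, N m; "opening": finger opening in m.
Only numpy, scipy, OpenCV 4.12 (cv2) and the standard library are available. Lean on these libraries where they do the work, as an engineer would, in place of code of your own. Each camera call takes 0.05 s, during which the arm holds its last target.

TASK

The red-banded sorting box stands at the near end of the blue-cheeked loading cradle. Without ever lifting it out, topple it onto its side by pushing high up, so that its open mouth points at the orange sprung pad, then slide it along the cradle against that pad until the red catch in the cradle floor springs up behind it, and let go. It is thin sheet metal and the pad must not be rammed: never push on it with more than about 20 N, and leave the yellow-banded box, the oil bottle and the long bush as they stand.

Things in the scene. Friction and masses are not known exactly. Their poses are not given: they have to be found in the camera images.
- box_red: open stainless sorting box with a red band, 61 (own x) x 45 (own y) x 125 mm (z), about 0.3 kg, empty. Origin: centre of its underside, z towards the mouth. Starts upright on the cradle floor, broad sides across the cradle (own -y about along the cradle's +x). Tipped towards the pad it pivots on its far lower edge, passes balance at about 20 degrees and drops the rest, which is all right
- box_mouth (a point): centre of the red box's open mouth, 125 mm from its underside along its z
- cradle: fixed aluminium plate 300 x 100 x 14 mm on the bench with a blue cheek 22 mm high, 8 mm thick along each side (70 mm between them). Origin: centre of the plate's underside, on the bench; x along the cradle from the box to the end stop, z up. The cradle floor is the plate's top, z = 14 mm. The cheeks run from x = -132 to +72 mm; the end stop with the orange pad stands at the far end
- end_pad (a joint): orange sprung pad (66 x 34 mm, centre 21 mm above the floor) on the end stop, in m: 0 free, grows as pressed along cradle x, hard end at 0.008. Gives from 4 N, takes 8 N at its end, beyond that the force shoots up. The stop is clamped anywhere in its slots: the free pad face lies 65 to 105 mm ahead of the cradle's origin, where exactly is not measured: feel for it
- catch (a joint): red spring catch in the cradle floor, 22 mm wide, in m: 0 fully up (8 mm above the floor), 0.008 flush. It moves with the end stop: its front face is 120 mm nearer the robot than the free pad face, so the 125 mm box must press the pad in 5 mm before it rises behind the underside. Weak spring; up at the start, the toppled box holds it down
- box_yellow: yellow-banded sorting box, same size, a bystander that stands to the left of the cradle; origin: centre of its underside, z up
- oil_bottle: bystander: oil bottle with red nozzle, 41 mm wide, 128 mm tall, standing to the left of the cradle; origin: centre of its underside, z up
- bush_long: bystander: grey flanged steel bush, 26 mm wide, 45 mm tall, standing to the left of the cradle; origin: centre of its underside, z up

How it is judged:
On the way, in this order (a step that is already met when the one before it is completed fails the run):
1. the red box lies on its side in the cradle, mouth towards the end stop (angle between box_red's own z axis and vertical between 1.4 and 1.75 rad and x of box_mouth in the frame of cradle above 0.01 m and x of box_red in the frame of cradle below -0.02 m and z of box_red in the frame of cradle below 0.045 m), for 0.2 s.
2. the box has been slid against the pad and the catch has sprung up behind it (value of joint end_pad above 0.003 m and value of joint catch below 0.002 m), for 0.2 s.
At the end, for the whole second after the job is handed in: The red box lies flat on its side in the cradle (within about 7 degrees), mouth towards the end stop, at rest, held between the pad (pressed in 3 to 7.5 mm) and the catch, which is up behind it (within 2 mm of fully up); the yellow box, oil bottle and long bush stand upright where they were (all of step 2 and angle between box_red's own z axis and vertical between 1.45 and 1.7 rad and x of box_mouth in the frame of cradle above 0.06 m and x of box_red in the frame of cradle below 0 m and z of box_red in the frame of cradle below 0.043 m and value of joint end_pad below 0.0075 m and linear speed of box_red below 0.02 m/s and angle between each of box_yellow, oil_bottle, bush_long's own z axis and vertical below 0.15 rad); the robot touches nothing.
It fails at once if the robot pushes on the red box with more than 22 N (contact force between any of the fingers, the arm and box_red above 22 N).
It fails at once if the red box is lifted out (its underside's centre more than 65 mm above the bench) (height (world z) of box_red above 0.065 m).
It fails at once if the yellow box, the oil bottle or the long bush is moved more than 25 mm (distance of any of box_yellow, oil_bottle, bush_long from where it was at the start of the episode above 0.025 m).
It also fails if it takes over 58 s, if anything falls off the work surface, if the arm or the gripper's body presses on something with over 40 N, if the wrist force passes 120 N, or if a joint passes its speed limit or range.

## Working session

There is one attempt and no reset: what is moved stays moved. The work goes in short steps, Python scripts to look and compute and a tool call to move; the robot and the scene stay as the last step left them, time stands still between calls to the robot, and variables do not carry over. Pictures are saved under pics/ and viewed, and the job is handed in when it is done.

Besides the shell and the picture viewer there is one more tool, called after "Request:" as name(argument=value, ...) on one line, values as JSON. drive_tool: Moves the arm, as the interface text tells. Its arguments: {"type":"object","properties":{"targets":{"type":"array"}},"required":["targets"]}

```bash
ls; mkdir -p pics; cat > h.py <<'E'
from bench import robot
import numpy as np, cv2
def snap(n,tag):
    im=robot.get_image(n); cv2.imwrite(f'pics/{tag}.png',im['pixels'][:,:,::-1]); np.savez(f'pics/{tag}.npz',**{k:np.asarray(v) for k,v in im.items()}); return im
def ray(im,u,v):
    x=(u-im['cx'])/im['fx'];y=(v-im['cy'])/im['fy']
    k=float(im['k1']);a,b=x,y
    for _ in range(20):
        r2=a*a+b*b;a,b=x/(1+k*r2),y/(1+k*r2)
    R=np.array(im['rotation']);
    if R.shape!=(3,3):
        from scipy.spatial.transform import Rotation as Ro
        R=Ro.from_quat([R[1],R[2],R[3],R[0]]).as_matrix()
    return np.array(im['position']),R@np.array([a,-b,-1.0])
def pt(im,u,v):
    p,d=ray(im,u,v); return p+d*float(im['range_z'][int(round(v)),int(round(u))])
def atz(im,u,v,z):
    p,d=ray(im,u,v); return p+d*(z-p[2])/d[2]
def tri(i1,a,i2,b):
    p,d=ray(i1,*a);q,e=ray(i2,*b)
    s=np.linalg.lstsq(np.stack([d,-e],1),q-p,rcond=None)[0]
    A=p+d*s[0];B=q+e*s[1];return (A+B)/2,np.linalg.norm(A-B)
E
python3 - <<'E'
from h import *
print(robot.observe())
for n in('side','top','wrist'):
    im=snap(n,n+'0'); print(n,im['position'],im['rotation'],im['fx'],im['k1'])
E
```

```text
pics
{'clock': 0.0, 'joints': array([-8.20316160e-01,  4.08163180e-02,  8.37870916e-02, -4.36106520e-04,
       -1.61547899e+00, -3.33706372e-01]), 'joint_vel': array([ 7.84118155e-05,  2.34711136e-04,  4.27648217e-04,  1.35562675e-03,
       -1.47494115e-05,  1.53009997e-03]), 'tau': array([-1.83188873e-03, -3.68204749e+01,  3.47403610e+01,  6.93225592e+00,
       -5.48748270e-03,  8.49919175e-07]), 'tcp_pos': array([ 0.24282642, -0.54831123,  0.23026865]), 'ee_rot': array([-2.54997265e-04, -2.06891231e-01,  9.78363551e-01,  8.45622650e-04]), 'contact_force': array([-0.64978617, -0.99516253, -0.08953939]), 'ft_torque': array([ 0.01247226, -0.01808119,  0.03080205]), 'opening': 0.08552615776683412}
side [ 0.51113689 -1.01271687  0.44968812] [ 8.20884311e-01  5.70633423e-01 -7.12144132e-04 -2.29333177e-02] 457.656829773719 -0.009417446039931407
top [ 0.42723171 -0.12334743  0.93983991] [ 0.71357496  0.04505952 -0.03858319 -0.69806285] 419.575436709878 0.03451923575795485
wrist [ 0.17476748 -0.57810971  0.37345619] [ 0.53962836 -0.07876148 -0.1223735   0.82923012] 271.0342072793493 -0.05443360125382898
```

View pics/top0.png

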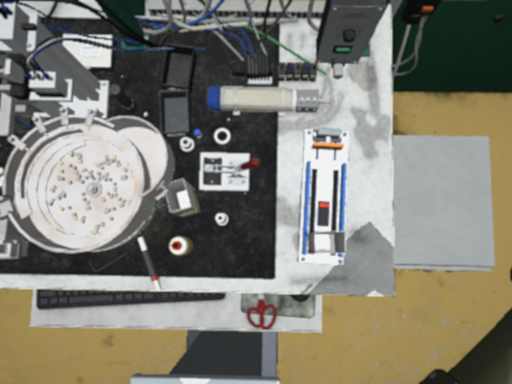

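View pics/side0.png

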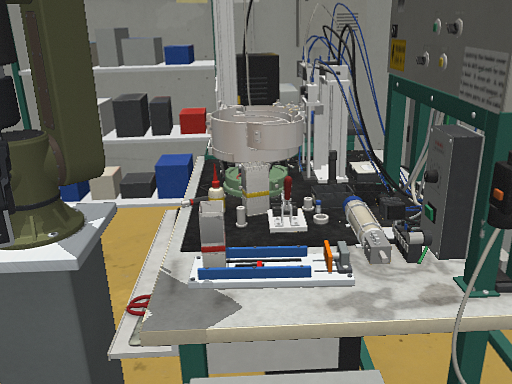

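```bash
python3 - <<'E'
import cv2
a=cv2.imread('pics/top0.png')[110:280,270:380];cv2.imwrite('pics/top0c.png',cv2.resize(a,None,fx=3.5,fy=3.5,interpolation=cv2.INTER_CUBIC))
a=cv2.imread('pics/side0.png')[160:300,180:370];cv2.imwrite('pics/side0c.png',cv2.resize(a,None,fx=4,fy=4,interpolation=cv2.INTER_CUBIC))
E
```

```text
(no output)
```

View pics/top0c.png

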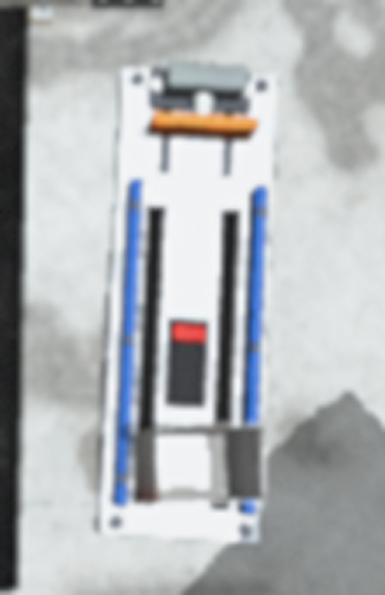

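View pics/side0c.png

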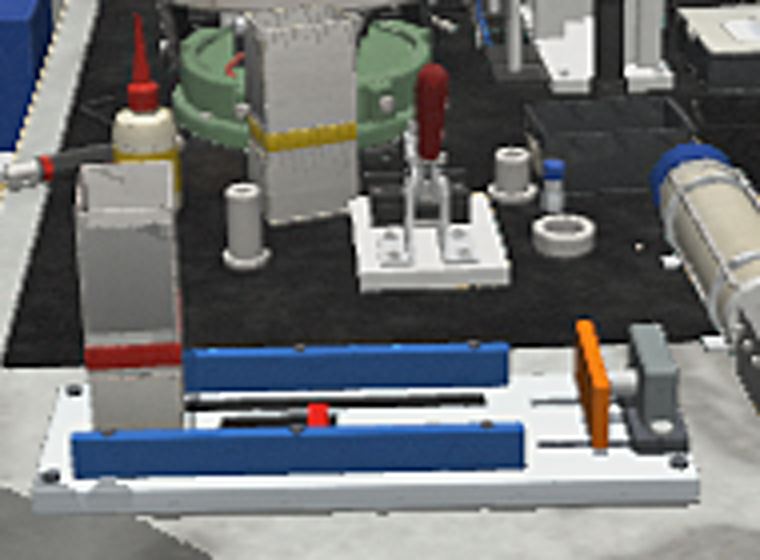

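View pics/wrist0.png

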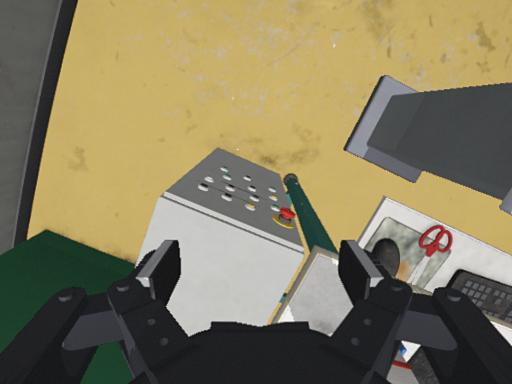

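```bash
python3 - <<'E'
from h import *
t=dict(np.load('pics/top0.npz'));s=dict(np.load('pics/side0.npz'))
c=lambda x,y:(270+(x+.5)/3.5-.5,110+(y+.5)/3.5-.5)
d=lambda x,y:(180+(x+.5)/4-.5,160+(y+.5)/4-.5)
f=lambda n,a:print(n,np.round(a,4))
P={n:atz(t,*c(*q),.014) for n,q in dict(nl=(98,532),nr=(257,542),fl=(122,66),fr=(283,74)).items()}
for n in P:f(n,P[n])
ctr=sum(P.values())/4;ax=(P['fl']+P['fr']-P['nl']-P['nr']);yaw=np.arctan2(ax[1],ax[0]);f('ctr',ctr);print('yaw',yaw,np.linalg.norm(ax)/2)
S={n:atz(s,*d(*q),.014) for n,q in dict(nr=(33,487),fr=(700,487),nl=(60,385)).items()}
for n in S:f('side '+n,S[n])
def cr(p):
    q=p-ctr;return np.array([q[0]*np.cos(yaw)+q[1]*np.sin(yaw),-q[0]*np.sin(yaw)+q[1]*np.cos(yaw),p[2]])
for n,q in dict(mnl=(136,498),mnr=(262,500),mfl=(133,428),mfr=(262,428)).items(): a=atz(t,*c(*q),.139);f('mouth '+n,a);f('  cr',cr(a))
for n,q in dict(padL=(150,130),padR=(255,135)).items(): f(n,cr(atz(t,*c(*q),.052)))
for n,q in dict(cL=(171,343),cR=(206,343),cfL=(173,322)).items(): f(n,cr(atz(t,*c(*q),.022)))
# side: pad front top/bottom near corner
for n,q in dict(padnearbot=(597,447),padneartop=(600,368),padfartop=(576,322)).items():
    f('s '+n,cr(atz(s,*d(*q),.018 if 'bot' in n else .052)))
print(tri(t,c(262,500),s,d(80,208)),'mouth near-right')
print(tri(t,c(262,428),s,d(176,212)),'mouth far-right')
print(tri(t,c(257,542),s,d(33,487)),'plate nr')
print(tri(t,c(283,74),s,d(700,487)),'plate fr')
print(tri(t,c(137,428),s,d(171,163)),'mouth far-left')
print('red catch side',cr(atz(s,*d(308,408),.022)))
E
```

```text
nl [ 0.3998 -0.1961  0.014 ]
nr [ 0.396  -0.2948  0.014 ]
fl [ 0.6981 -0.208   0.014 ]
fr [ 0.6947 -0.3116  0.014 ]
ctr [ 0.5472 -0.2526  0.014 ]
yaw -0.047996419896325485 0.2988698442771023
side nr [ 0.3965 -0.2916  0.014 ]
side fr [ 0.6936 -0.3153  0.014 ]
side nl [ 0.3994 -0.1959  0.014 ]
mouth mnl [ 0.4221 -0.2066  0.139 ]
  cr [-0.1271  0.04    0.139 ]
mouth mnr [ 0.4226 -0.2744  0.139 ]
  cr [-0.1233 -0.0277  0.139 ]
mouth mfl [ 0.4597 -0.2046  0.139 ]
  cr [-0.0896  0.0437  0.139 ]
mouth mfr [ 0.4613 -0.2744  0.139 ]
  cr [-0.0847 -0.0259  0.139 ]
padL [0.0981 0.0352 0.052 ]
padR [ 0.0993 -0.0293  0.052 ]
cL [-0.0296  0.0114  0.022 ]
cR [-0.028  -0.0104  0.022 ]
cfL [-0.0163  0.0109  0.022 ]
s padnearbot [ 0.1074 -0.0263  0.018 ]
s padneartop [ 0.1095 -0.014   0.052 ]
s padfartop [0.1041 0.0331 0.052 ]
(array([ 0.42394509, -0.27370814,  0.14165571]), np.float64(0.0025865206173816832)) mouth near-right
(array([ 0.46412515, -0.27440984,  0.13820395]), np.float64(0.00549869929484666)) mouth far-right
(array([ 0.39650476, -0.29438657,  0.01566825]), np.float64(0.0008813109178912987)) plate nr
(array([ 0.69486337, -0.31193975,  0.01203216]), np.float64(0.000815363774434334)) plate fr
(array([ 0.46088885, -0.20715337,  0.13507724]), np.float64(0.0018805995233784913)) mouth far-left
red catch side [-0.02535897  0.00749696  0.022     ]
```

Request:
drive_tool(targets=[1.0,2.5,0,0,0,-0.04,0.3,1.0,2.5,0,0,0,-0.04,0.3,1.0,2.5,0,0,0,-0.04,0.3,1.0,2.5,0,0,0,-0.04,0.3,1.0,2.5,0,0,0,-0.04,0.3,1.0,2.5,0,0,0,-0.04,0.3,1.0,2.5,0,0,0,-0.04,0.3,1.0,2.5,0,0,0,-0.04,0.3,1.0,2.5,0,0,0,-0.04,0.3,1.0,2.5,0,0,0,-0.04,0.3,1.0,2.5,0,0,0,-0.04,0.3,1.0,2.5,0,0,0,-0.032,0.3])

```text
clock: 1.15
tcp_pos: [0.363, -0.2473, 0.2311]
ee_rot: [0.0, 0.029, 1.0, 0.0]
contact_force: [0.3, 0.1, -0.4]
opening: 0.0258
```

```bash
python3 - <<'E'
from h import *
im=snap('wrist','w1');print(im['position'],robot.observe()['contact_force'])
cv2.imwrite('pics/w1b.png',cv2.resize(im['pixels'][:,:,::-1],(800,600),interpolation=cv2.INTER_CUBIC))
E
```

```text
[ 0.28865506 -0.24290951  0.37419396] [2.89074061 1.34502697 0.16289299]
```

View pics/w1b.png

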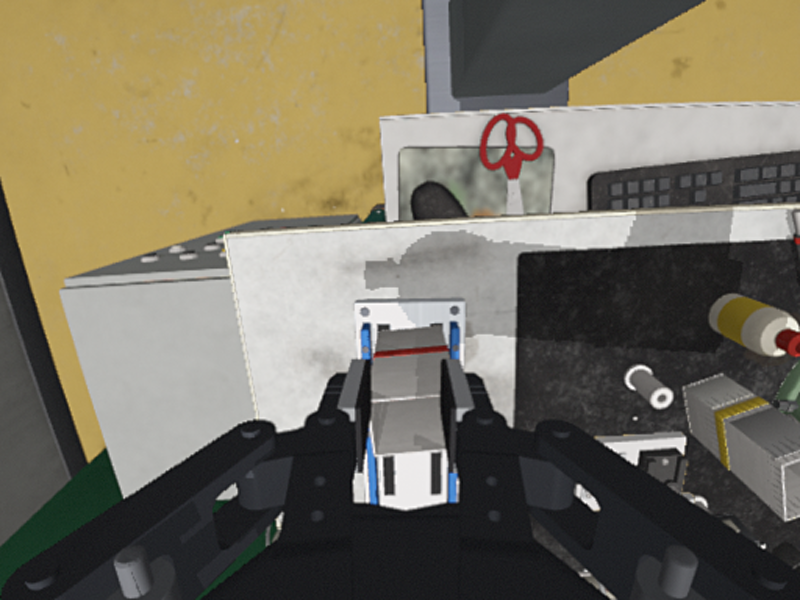

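Request:
drive_tool(targets=[0.3,0.04,-1.3,0,0,0,0.3,0.3,0.04,-1.3,0,0,0,0.3,0.3,0.04,-1.3,0,0,0,0.3,0.3,0.04,-1.3,0,0,0,0.3,0.3,0.04,-1.3,0,0,0,0.3,0.3,0.04,-1.3,0,0,0,0.3,0.3,0.04,-1.3,0,0,0,0.3,0.3,0.04,-1.3,0,0,0,0.3,0,0,0,0,0,0,0.3,0,0,0,0,0,0,0.3])

```text
clock: 2.03
tcp_pos: [0.3858, -0.2459, 0.1256]
ee_rot: [-0.002, 0.028, 1.0, 0.0]
contact_force: [0.6, -0.1, 1.1]
opening: 0.0253
```

```bash
python3 - <<'E'
from h import *
im=snap('side','s2');print(robot.observe()['tcp_pos'],robot.observe()['contact_force'])
a=im['pixels'][140:300,150:370,::-1];cv2.imwrite('pics/s2c.png',cv2.resize(a,None,fx=3.6,fy=3.6,interpolation=cv2.INTER_CUBIC))
E
```

```text
[ 0.38633607 -0.2460156   0.12682331] [-0.04776752  0.44495689  0.61038071]
```

View pics/s2c.png

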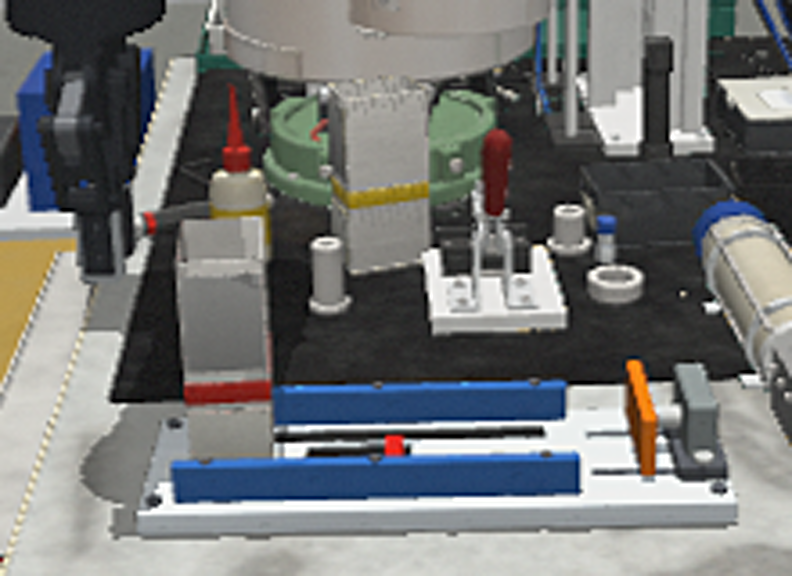

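Request:
drive_tool(targets=[0.4,-0.02,0,0,0,0,0.3,0.4,-0.02,0,0,0,0,0.3,0.4,-0.02,0,0,0,0,0.3,0.4,-0.02,0,0,0,0,0.3,0.2,-0.01,0,0,0,0,0.3,0.2,-0.01,0,0,0,0,0.3,0.2,-0.01,0,0,0,0,0.3,0.2,-0.01,0,0,0,0,0.3,0.2,-0.01,0,0,0,0,0.3,0.2,-0.01,0,0,0,0,0.3,0.2,-0.01,0,0,0,0,0.3,0.2,-0.01,0,0,0,0,0.3])

```text
clock: 3.08
tcp_pos: [0.4191, -0.247, 0.1273]
ee_rot: [0.0, 0.028, 1.0, 0.0]
contact_force: [-1.0, -0.5, 0.1]
opening: 0.0258
```

```bash
python3 - <<'E'
from h import *
im=snap('side','s3');print(robot.observe()['tcp_pos'],robot.observe()['contact_force'])
a=im['pixels'][140:300,150:370,::-1];cv2.imwrite('pics/s3c.png',cv2.resize(a,None,fx=3.6,fy=3.6,interpolation=cv2.INTER_CUBIC))
E
```

```text
[ 0.41929635 -0.24703363  0.12721184] [-0.76418856 -0.20309334 -0.4016208 ]
```

View pics/s3c.png

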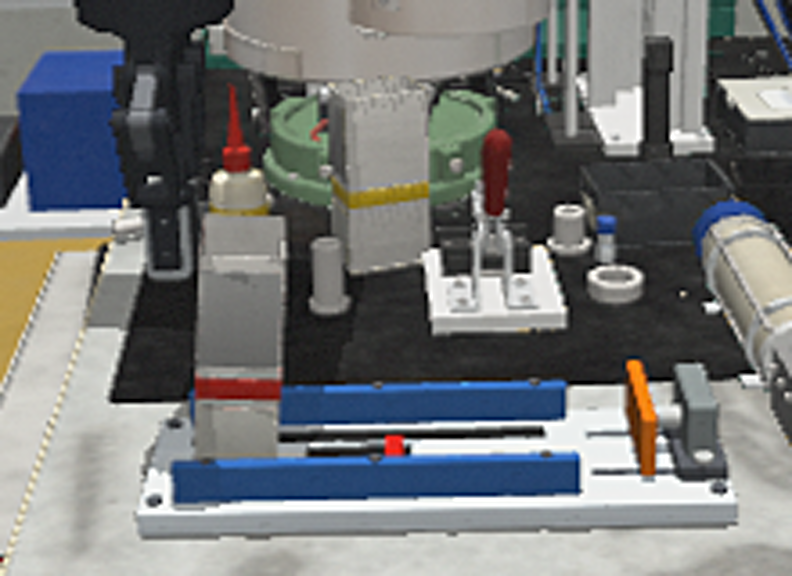

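Request:
drive_tool(targets=[0.2,-0.01,0,0,0,0,0.3,0.2,-0.01,0,0,0,0,0.3,0.2,-0.01,0,0,0,0,0.3,0.2,-0.01,0,0,0,0,0.3,0.2,-0.01,0,0,0,0,0.3,0.2,-0.01,0,0,0,0,0.3,0.2,-0.01,0,0,0,0,0.3,0.2,-0.01,0,0,0,0,0.3])

```text
clock: 3.8
tcp_pos: [0.4351, -0.2478, 0.1272]
ee_rot: [0.0, 0.028, 1.0, 0.0]
contact_force: [0.1, 0.4, 0.7]
opening: 0.0256
```

```bash
python3 - <<'E'
from h import *
im=snap('side','s4');print(robot.observe()['tcp_pos'],robot.observe()['contact_force'])
a=im['pixels'][140:300,150:370,::-1];cv2.imwrite('pics/s4c.png',cv2.resize(a,None,fx=3.6,fy=3.6,interpolation=cv2.INTER_CUBIC))
E
```

```text
[ 0.43531525 -0.24779182  0.12715957] [-0.34047506  0.35941316  0.02817355]
```

View pics/s4c.png

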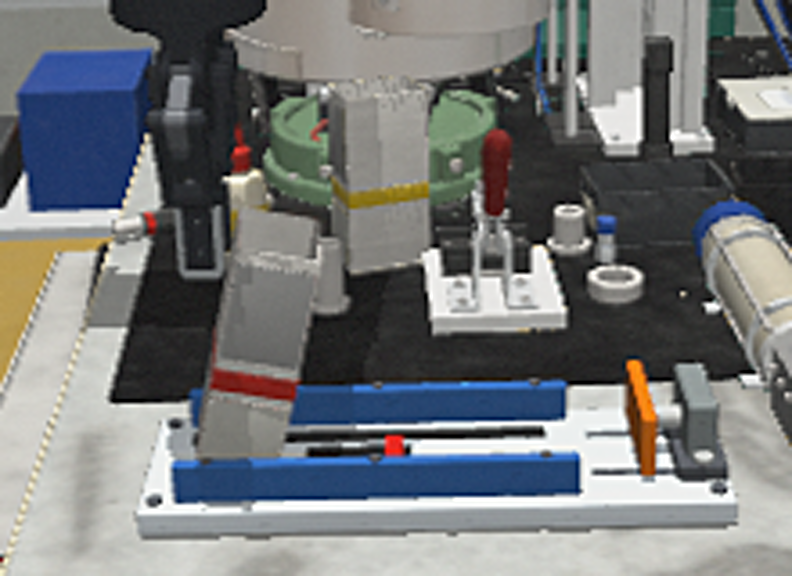

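Request:
drive_tool(targets=[0.2,-0.01,0,0,0,0,0.3,0.2,-0.01,0,0,0,0,0.3,0.2,-0.01,0,0,0,0,0.3,0.2,-0.01,0,0,0,0,0.3,0.2,-0.01,0,0,0,0,0.3,0.2,-0.01,0,0,0,0,0.3,0.2,-0.01,0,0,0,0,0.3,0.2,-0.01,0,0,0,0,0.3,0.2,-0.01,0,0,0,0,0.3,0.2,-0.01,0,0,0,0,0.3])

```text
clock: 4.68
tcp_pos: [0.4551, -0.2488, 0.1273]
ee_rot: [-0.0, 0.028, 1.0, 0.0]
contact_force: [-0.1, -0.1, -0.4]
opening: 0.0255
```

```bash
python3 - <<'E'
from h import *
im=snap('side','s5');print(robot.observe()['tcp_pos'],robot.observe()['contact_force'])
a=im['pixels'][140:300,150:370,::-1];cv2.imwrite('pics/s5c.png',cv2.resize(a,None,fx=3.6,fy=3.6,interpolation=cv2.INTER_CUBIC))
E
```

```text
[ 0.45530705 -0.24882929  0.12719198] [-0.94843516 -0.2122688   0.3780845 ]
```

View pics/s5c.png

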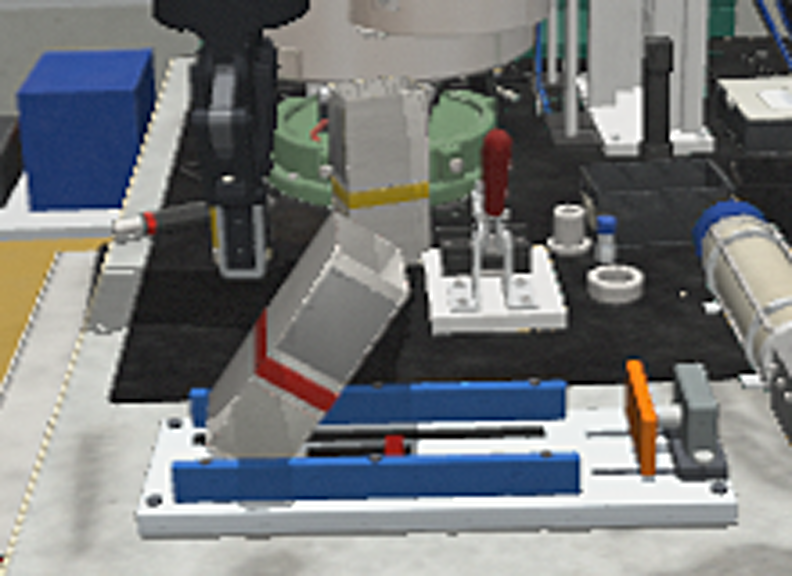

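Request:
drive_tool(targets=[-0.5,0.03,0,0,0,0,0.3,-1.0,0.05,0,0,0,0,0.3,-1.0,0.05,0,0,0,0,0.3,-1.0,0.05,0,0,0,0,0.3,-1.0,0.05,0,0,0,0,0.3,-0.5,0.02,0,0,0,0,0.3,0,0,0,0,0,0,0.3])

```text
clock: 5.32
tcp_pos: [0.4042, -0.2463, 0.1276]
ee_rot: [0.0, 0.028, 1.0, 0.0]
contact_force: [-0.2, -0.6, -0.1]
opening: 0.0254
```

```bash
python3 - <<'E'
from h import *
im=snap('side','s6');t=snap('top','t6');print(robot.observe()['tcp_pos'],robot.observe()['contact_force'])
a=im['pixels'][140:300,150:370,::-1];cv2.imwrite('pics/s6c.png',cv2.resize(a,None,fx=3.6,fy=3.6,interpolation=cv2.INTER_CUBIC))
a=t['pixels'][110:280,270:380,::-1];cv2.imwrite('pics/t6c.png',cv2.resize(a,None,fx=3.5,fy=3.5,interpolation=cv2.INTER_CUBIC))
E
```

```text
[ 0.40499268 -0.24633551  0.12744989] [ 0.55619599 -0.11828631 -0.57820555]
```

View pics/s6c.png

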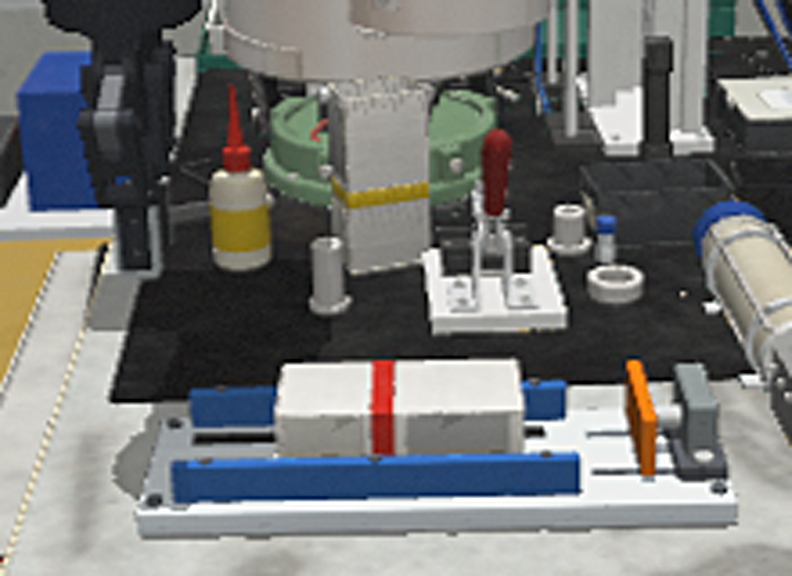

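View pics/t6c.png

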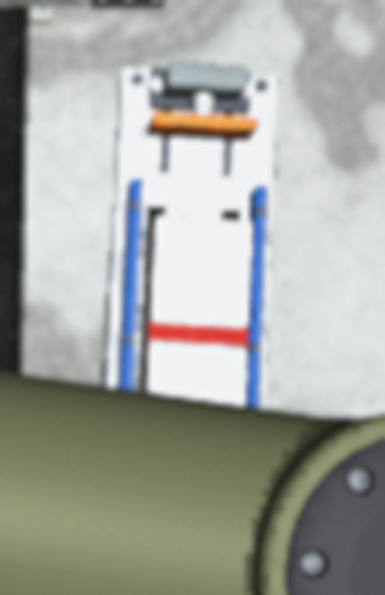

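```bash
python3 - <<'E'
from h import *
t=dict(np.load('pics/t6.npz'));s=dict(np.load('pics/s6.npz'))
c=lambda x,y:(270+(x+.5)/3.5-.5,110+(y+.5)/3.5-.5)
d=lambda x,y:(150+(x+.5)/3.6-.5,140+(y+.5)/3.6-.5)
ctr=np.array([.5472,-.2526,0]);yaw=-.056
def cr(p):
    q=p-ctr;return np.round([q[0]*np.cos(yaw)+q[1]*np.sin(yaw),-q[0]*np.sin(yaw)+q[1]*np.cos(yaw),p[2]],4)
for n,q in dict(L=(150,214),R=(250,216)).items(): a=atz(t,*c(*q),.059);print('mouth',n,a.round(4),cr(a))
for n,q in dict(underR=(278,414),underL=(277,368),mouthR=(522,412),mouthL=(520,361)).items(): a=atz(s,*d(*q),.059);print(n,a.round(4),cr(a))
print('pad',[cr(atz(t,*c(*q),.052)) for q in((150,130),(255,135))])
E
```

```text
mouth L [ 0.593  -0.2219  0.059 ] [0.044  0.0332 0.059 ]
mouth R [ 0.593  -0.2824  0.059 ] [ 0.0474 -0.0272  0.059 ]
underR [ 0.4687 -0.2805  0.059 ] [-0.0768 -0.0322  0.059 ]
underL [ 0.4666 -0.2294  0.059 ] [-0.0818  0.0187  0.059 ]
mouthR [ 0.5898 -0.2887  0.059 ] [ 0.0445 -0.0337  0.059 ]
mouthL [ 0.5948 -0.2325  0.059 ] [0.0464 0.0227 0.059 ]
pad [array([0.0978, 0.0359, 0.052 ]), array([ 0.0995, -0.0286,  0.052 ])]
```

Request:
drive_tool(targets=[0,0,-1.4,0,0,0,0.3,0,0,-1.4,0,0,0,0.3,0,0,-1.4,0,0,0,0.3,0,0,-1.4,0,0,0,0.3,0,0,-1.4,0,0,0,0.3,0,0,-1.4,0,0,0,0.3,0,0,-0.8,0,0,0,0.3,0,0,-0.4,0,0,0,0.3,0,0,0,0,0,0,0.3,0,0,0,0,0,0,0.3])

```text
clock: 6.25
tcp_pos: [0.4053, -0.2465, 0.0318]
ee_rot: [0.0, 0.028, 1.0, -0.0]
contact_force: [0.9, -0.3, 1.0]
opening: 0.0258
```

Request:
drive_tool(targets=[0.5,-0.03,0,0,0,0,0.3,0.5,-0.03,0,0,0,0,0.3,0.5,-0.03,0,0,0,0,0.3,0.5,-0.03,0,0,0,0,0.3,0.5,-0.03,0,0,0,0,0.3,0.5,-0.03,0,0,0,0,0.3,0.5,-0.03,0,0,0,0,0.3,0.2,-0.01,0,0,0,0,0.3,0.2,-0.01,0,0,0,0,0.3,0.2,-0.01,0,0,0,0,0.3,0.2,-0.01,0,0,0,0,0.3,0.2,-0.01,0,0,0,0,0.3])

```text
clock: 7.25
tcp_pos: [0.45, -0.2489, 0.0313]
ee_rot: [0.0, 0.028, 1.0, 0.0]
contact_force: [-0.2, 0.2, -0.4]
opening: 0.0255
```

Request:
drive_tool(targets=[0.2,-0.01,0,0,0,0,0.3,0.2,-0.01,0,0,0,0,0.3,0.2,-0.01,0,0,0,0,0.3,0.2,-0.01,0,0,0,0,0.3,0.2,-0.01,0,0,0,0,0.3,0.2,-0.01,0,0,0,0,0.3,0.2,-0.01,0,0,0,0,0.3,0.2,-0.01,0,0,0,0,0.3])

```text
clock: 7.92
tcp_pos: [0.4659, -0.2498, 0.0313]
ee_rot: [-0.0, 0.028, 1.0, -0.0]
contact_force: [-2.6, 0.3, 1.4]
opening: 0.0257
```

```bash
python3 - <<'E'
from h import *
im=snap('side','s7');print(robot.observe()['tcp_pos'],robot.observe()['contact_force'])
a=im['pixels'][140:300,150:370,::-1];cv2.imwrite('pics/s7c.png',cv2.resize(a,None,fx=3.6,fy=3.6,interpolation=cv2.INTER_CUBIC))
E
```

```text
[ 0.46631064 -0.24980262  0.03126154] [-2.05432855 -0.30779256  0.6825896 ]
```

View pics/s7c.png

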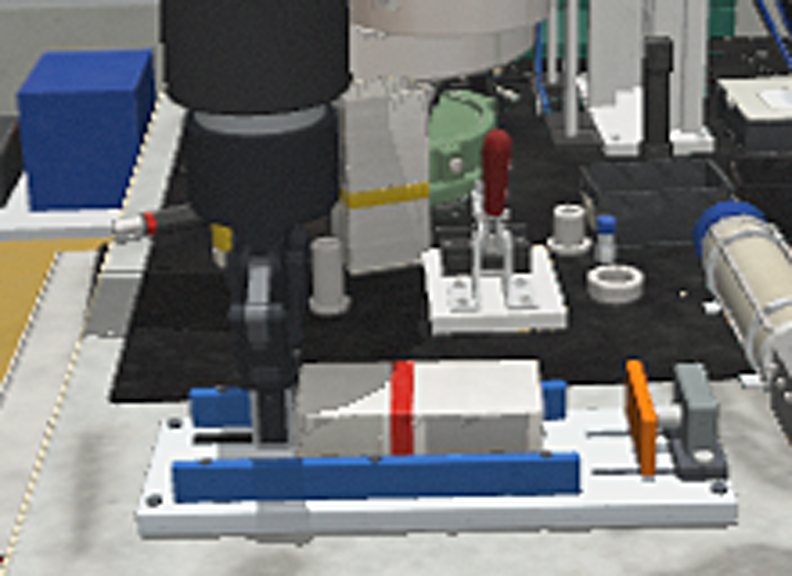

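Request:
drive_tool(targets=[0.3,-0.02,0,0,0,0,0.3,0.3,-0.02,0,0,0,0,0.3,0.3,-0.02,0,0,0,0,0.3,0.3,-0.02,0,0,0,0,0.3,0.3,-0.02,0,0,0,0,0.3,0.3,-0.02,0,0,0,0,0.3,0.3,-0.02,0,0,0,0,0.3,0.3,-0.02,0,0,0,0,0.3,0.3,-0.01,0,0,0,0,0.3,0.3,-0.01,0,0,0,0,0.3])

```text
clock: 8.8
tcp_pos: [0.4962, -0.2515, 0.0312]
ee_rot: [-0.0, 0.028, 1.0, 0.0]
contact_force: [-2.9, -0.6, 2.1]
opening: 0.0257
```

Request:
drive_tool(targets=[0.2,-0.01,0,0,0,0,0.3,0.2,-0.01,0,0,0,0,0.3,0.1,-0.01,0,0,0,0,0.3,0.1,-0.01,0,0,0,0,0.3])

```text
clock: 9.13
tcp_pos: [0.502, -0.2519, 0.0312]
ee_rot: [-0.0, 0.028, 1.0, 0.0]
contact_force: [-2.0, 1.0, 1.7]
opening: 0.0255
```

```bash
python3 - <<'E'
from h import *
im=snap('side','s8');print(robot.observe()['tcp_pos'],robot.observe()['contact_force'])
a=im['pixels'][140:300,150:370,::-1];cv2.imwrite('pics/s8c.png',cv2.resize(a,None,fx=3.6,fy=3.6,interpolation=cv2.INTER_CUBIC))
E
```

```text
[ 0.50217193 -0.25189016  0.03125773] [-2.08349973e+00 -1.56690339e-03  1.69868032e+00]
```

View pics/s8c.png

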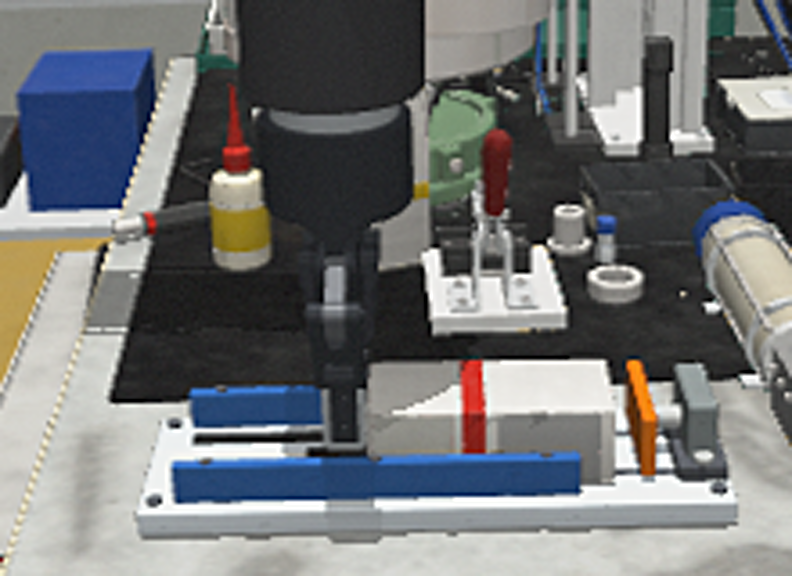

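Request:
drive_tool(targets=[0.1,-0.01,0,0,0,0,0.3,0.1,0,0,0,0,0,0.3,0.1,-0.01,0,0,0,0,0.3,0.1,0,0,0,0,0,0.3,0.1,-0.01,0,0,0,0,0.3,0.1,0,0,0,0,0,0.3])

```text
clock: 9.68
tcp_pos: [0.508, -0.2522, 0.0312]
ee_rot: [-0.0, 0.028, 1.0, 0.0]
contact_force: [-2.8, -0.5, 2.6]
opening: 0.026
```

Request:
drive_tool(targets=[0.1,-0.01,0,0,0,0,0.3,0.1,0,0,0,0,0,0.3])

```text
clock: 9.85
tcp_pos: [0.51, -0.2523, 0.0312]
ee_rot: [-0.0, 0.028, 1.0, 0.0]
contact_force: [-2.2, -0.2, 2.2]
opening: 0.0256
```

Request:
drive_tool(targets=[0.1,-0.01,0,0,0,0,0.3,0.05,0,0,0,0,0,0.3])

```text
clock: 10.02
tcp_pos: [0.5115, -0.2524, 0.0312]
ee_rot: [-0.0, 0.028, 1.0, 0.0]
contact_force: [-2.3, 0.4, 1.3]
opening: 0.0256
```

Request:
drive_tool(targets=[0.1,-0.01,0,0,0,0,0.3,0.1,0,0,0,0,0,0.3])

```text
clock: 10.18
tcp_pos: [0.5135, -0.2525, 0.0312]
ee_rot: [0.0, 0.028, 1.0, 0.0]
contact_force: [-2.8, -1.0, 0.8]
opening: 0.0255
```

```bash
python3 - <<'E'
from h import *
im=snap('side','s9');print(robot.observe()['tcp_pos'],robot.observe()['contact_force'])
a=im['pixels'][200:300,240:370,::-1];cv2.imwrite('pics/s9c.png',cv2.resize(a,None,fx=6,fy=6,interpolation=cv2.INTER_CUBIC))
E
```

```text
[ 0.51368166 -0.25253573  0.03126329] [-1.65830798 -0.31812391  0.47438762]
```

View pics/s9c.png

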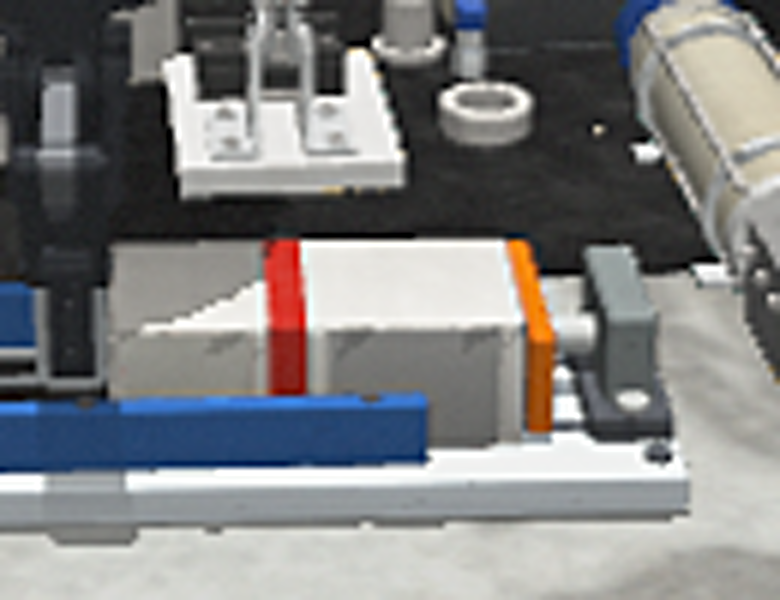

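Request:
drive_tool(targets=[0.05,0,0,0,0,0,0.3,0.05,0,0,0,0,0,0.3])

```text
clock: 10.4
tcp_pos: [0.5142, -0.2525, 0.0312]
ee_rot: [-0.0, 0.028, 1.0, 0.0]
contact_force: [-4.4, 0.9, 2.3]
opening: 0.0255
```

Request:
drive_tool(targets=[0.05,0,0,0,0,0,0.3,0.05,-0.01,0,0,0,0,0.3])

```text
clock: 10.57
tcp_pos: [0.5142, -0.2526, 0.0312]
ee_rot: [-0.001, 0.028, 1.0, 0.0]
contact_force: [-8.8, 1.7, 4.8]
opening: 0.0256
```

Request:
drive_tool(targets=[0.05,0,0,0,0,0,0.3,0.05,0,0,0,0,0,0.3])

```text
clock: 10.73
tcp_pos: [0.5148, -0.2528, 0.0312]
ee_rot: [-0.002, 0.028, 1.0, 0.0]
contact_force: [-10.4, 1.0, 5.7]
opening: 0.0258
```

Request:
drive_tool(targets=[0,0,0.05,0,0,0,0.3,0,0,0.05,0,0,0,0.3])

```text
clock: 10.9
tcp_pos: [0.5151, -0.2527, 0.0315]
ee_rot: [-0.002, 0.028, 1.0, 0.0]
contact_force: [-6.1, -0.2, -0.3]
opening: 0.0257
```

Request:
drive_tool(targets=[0.05,0,0,0,0,0,0.3,0.05,0,0.01,0,0,0,0.3])

```text
clock: 11.07
tcp_pos: [0.5158, -0.2526, 0.0314]
ee_rot: [-0.002, 0.028, 1.0, 0.0]
contact_force: [-6.6, -0.3, 0.6]
opening: 0.0257
```

Request:
drive_tool(targets=[0.05,0,0.01,0,0,0,0.3,0.05,-0.01,0.01,0,0,0,0.3])

```text
clock: 11.23
tcp_pos: [0.5167, -0.2527, 0.0315]
ee_rot: [-0.002, 0.028, 1.0, 0.0]
contact_force: [-6.6, -0.9, -0.1]
opening: 0.0257
```

Request:
drive_tool(targets=[0.05,0,0.01,0,0,0,0.3,0.05,-0.01,0.01,0,0,0,0.3])

```text
clock: 11.4
tcp_pos: [0.5175, -0.2528, 0.0316]
ee_rot: [-0.002, 0.028, 1.0, 0.0]
contact_force: [-7.3, 0.8, 0.1]
opening: 0.0258
```

Request:
drive_tool(targets=[0.05,0,0.01,0,0,0,0.3,0.05,-0.01,0.01,0,0,0,0.3])

```text
clock: 11.57
tcp_pos: [0.5184, -0.2528, 0.0317]
ee_rot: [-0.002, 0.028, 1.0, 0.0]
contact_force: [-7.8, -0.3, 0.2]
opening: 0.0253
```

```bash
python3 - <<'E'
from h import *
im=snap('side','s10');print(robot.observe()['tcp_pos'],robot.observe()['contact_force'])
a=im['pixels'][200:300,240:370,::-1];cv2.imwrite('pics/s10c.png',cv2.resize(a,None,fx=6,fy=6,interpolation=cv2.INTER_CUBIC))
E
```

```text
[ 0.5184418  -0.25286756  0.03164251] [-7.78462032 -0.58333643  0.43088398]
```

View pics/s10c.png

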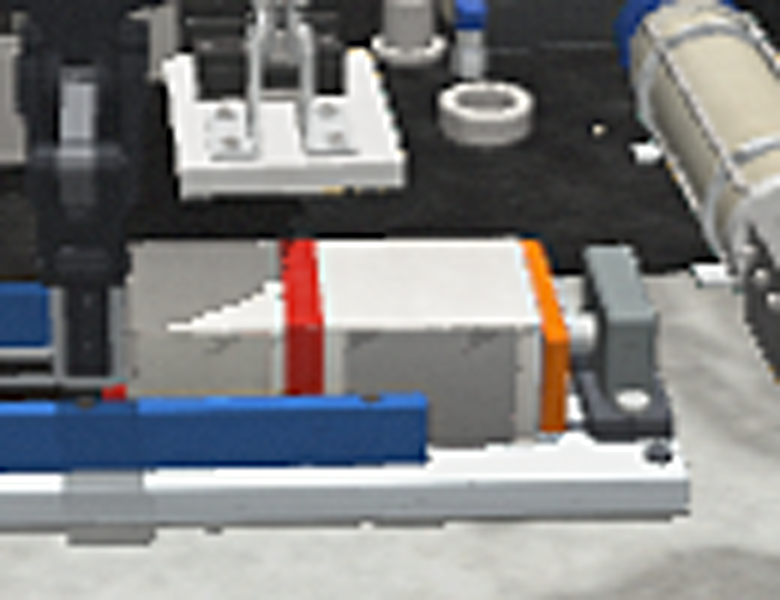

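Request:
drive_tool(targets=[0.05,0,0.01,0,0,0,0.3,0.05,-0.01,0.01,0,0,0,0.3])

```text
clock: 11.78
tcp_pos: [0.5192, -0.2529, 0.0317]
ee_rot: [-0.003, 0.028, 1.0, 0.0]
contact_force: [-7.8, 0.4, -1.0]
opening: 0.0256
```

Request:
drive_tool(targets=[0.05,0,0.01,0,0,0,0.3,0,0,0,0,0,0,0.3,0,0,0,0,0,0,0.3])

```text
clock: 12.03
tcp_pos: [0.5197, -0.2529, 0.0318]
ee_rot: [-0.003, 0.028, 1.0, 0.0]
contact_force: [-7.5, -1.3, -0.0]
opening: 0.0258
```

```bash
python3 - <<'E'
from h import *
im=snap('side','s11');print(robot.observe()['tcp_pos'],robot.observe()['contact_force'])
a=im['pixels'][200:300,240:370,::-1];cv2.imwrite('pics/s11c.png',cv2.resize(a,None,fx=6,fy=6,interpolation=cv2.INTER_CUBIC))
E
```

```text
[ 0.51971952 -0.25292711  0.03180258] [-8.10645412 -0.67758206 -0.34793677]
```

View pics/s11c.png

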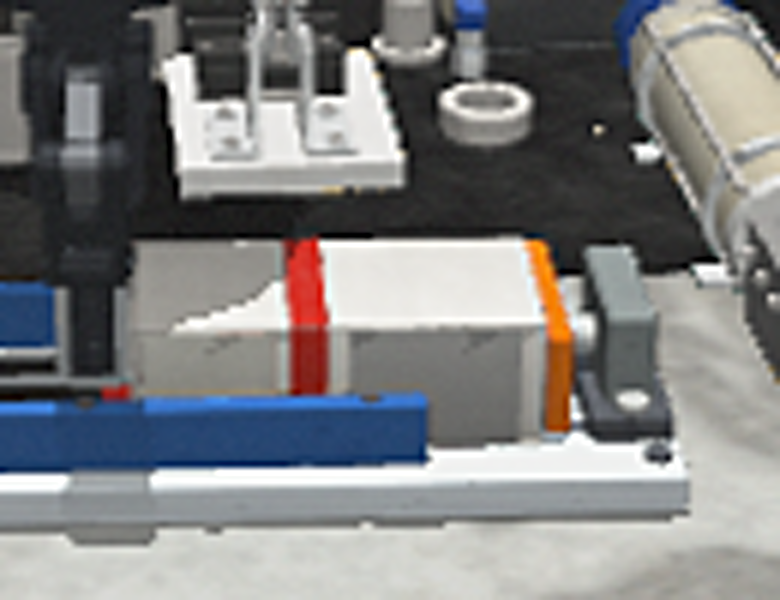

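Request:
drive_tool(targets=[-0.05,0,0,0,0,0,0.3,-0.1,0,0,0,0,0,0.3,-0.1,0.01,0,0,0,0,0.3,-0.1,0,0,0,0,0,0.3,-0.1,0.01,0,0,0,0,0.3,-0.2,0.01,0,0,0,0,0.3,-0.5,0.03,0,0,0,0,0.3,-1.0,0.05,0,0,0,0,0.3,-1.0,0.05,0,0,0,0,0.3,-1.0,0.05,0,0,0,0,0.3,0,0,0,0,0,0,0.3])

```text
clock: 13.0
tcp_pos: [0.4792, -0.2508, 0.0338]
ee_rot: [0.001, 0.028, 1.0, 0.0]
contact_force: [1.8, -0.4, -0.9]
opening: 0.0253
```

```bash
python3 - <<'E'
from h import *
im=snap('side','s12');t=snap('top','t12');print(robot.observe()['tcp_pos'],robot.observe()['contact_force'])
a=im['pixels'][180:300,210:370,::-1];cv2.imwrite('pics/s12c.png',cv2.resize(a,None,fx=5,fy=5,interpolation=cv2.INTER_CUBIC))
a=t['pixels'][110:280,270:380,::-1];cv2.imwrite('pics/t12c.png',cv2.resize(a,None,fx=3.5,fy=3.5,interpolation=cv2.INTER_CUBIC))
E
```

```text
[ 0.48042492 -0.25094946  0.03394509] [-0.16072841 -0.12483768 -0.48168307]
```

View pics/s12c.png

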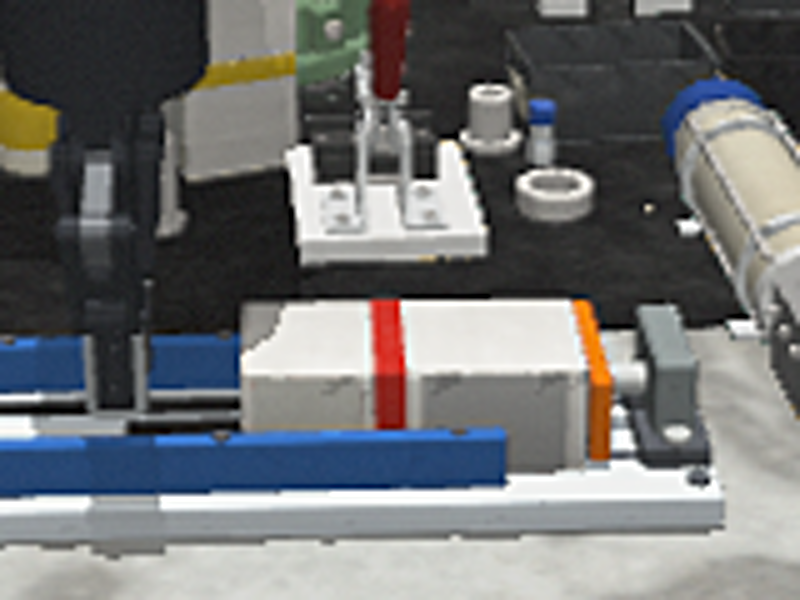

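View pics/t12c.png

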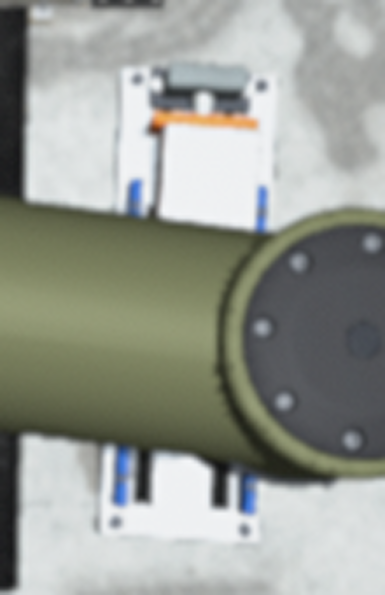

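Request:
drive_tool(targets=[0.5,-0.03,0,0,0,0,0.3,0.5,-0.03,0,0,0,0,0.3,0.5,-0.03,0,0,0,0,0.3,0.5,-0.03,0,0,0,0,0.3,0.5,-0.03,0,0,0,0,0.3,0.2,-0.01,0,0,0,0,0.3,0.1,-0.01,0,0,0,0,0.3,0.1,0,0,0,0,0,0.3,0.1,0,0,0,0,0,0.3,0.1,0,0,0,0,0,0.3])

```text
clock: 13.93
tcp_pos: [0.5114, -0.2526, 0.0333]
ee_rot: [0.0, 0.028, 1.0, 0.0]
contact_force: [-0.2, -0.5, 0.1]
opening: 0.0256
```

Request:
drive_tool(targets=[0.05,0,0,0,0,0,0.3,0.05,0,0,0,0,0,0.3,0.05,0,0,0,0,0,0.3,0.05,0,0,0,0,0,0.3])

```text
clock: 14.27
tcp_pos: [0.5134, -0.2526, 0.0333]
ee_rot: [0.0, 0.028, 1.0, 0.0]
contact_force: [0.5, -0.6, -0.2]
opening: 0.0255
```

Request:
drive_tool(targets=[0.05,0,0,0,0,0,0.3,0.05,0,0,0,0,0,0.3])

```text
clock: 14.43
tcp_pos: [0.5139, -0.2526, 0.0333]
ee_rot: [-0.001, 0.028, 1.0, 0.0]
contact_force: [-3.1, 0.5, 2.7]
opening: 0.0257
```

Request:
drive_tool(targets=[0.05,0,0.02,0,0,0,0.3,0.05,0,0.02,0,0,0,0.3,0.05,0,0.02,0,0,0,0.3,0.05,0,0.01,0,0,0,0.3,0.05,0,0,0,0,0,0.3,0.05,0,0,0,0,0,0.3])

```text
clock: 14.93
tcp_pos: [0.5155, -0.2528, 0.0333]
ee_rot: [-0.002, 0.028, 1.0, 0.0]
contact_force: [-7.8, 0.4, 3.2]
opening: 0.0253
```

Request:
drive_tool(targets=[0.05,0,0,0,0,0,0.3,0.05,0,0,0,0,0,0.3,0.05,0,0,0,0,0,0.3,0.05,0,0,0,0,0,0.3])

```text
clock: 15.27
tcp_pos: [0.5171, -0.2529, 0.0334]
ee_rot: [-0.003, 0.028, 1.0, 0.0]
contact_force: [-9.1, 0.5, 4.5]
opening: 0.0257
```

Request:
drive_tool(targets=[0.05,0,0,0,0,0,0.3,0.05,0,0,0,0,0,0.3])

```text
clock: 15.43
tcp_pos: [0.5179, -0.253, 0.0333]
ee_rot: [-0.003, 0.028, 1.0, 0.0]
contact_force: [-10.4, 1.0, 5.1]
opening: 0.0254
```

Request:
drive_tool(targets=[0.05,0,0.05,0,0,0,0.3,0.05,0,0.05,0,0,0,0.3])

```text
clock: 15.6
tcp_pos: [0.519, -0.2528, 0.0337]
ee_rot: [-0.003, 0.028, 1.0, 0.0]
contact_force: [-7.5, -1.2, -0.2]
opening: 0.0258
```

```bash
python3 - <<'E'
from h import *
im=snap('wrist','w13');print(robot.observe()['tcp_pos'],robot.observe()['contact_force'])
cv2.imwrite('pics/w13b.png',cv2.resize(im['pixels'][200:350,150:350,::-1],(800,600),interpolation=cv2.INTER_CUBIC))
E
```

```text
[ 0.51908821 -0.25279755  0.03377718] [-8.11216457 -0.57420132 -0.54339234]
```

View pics/w13b.png

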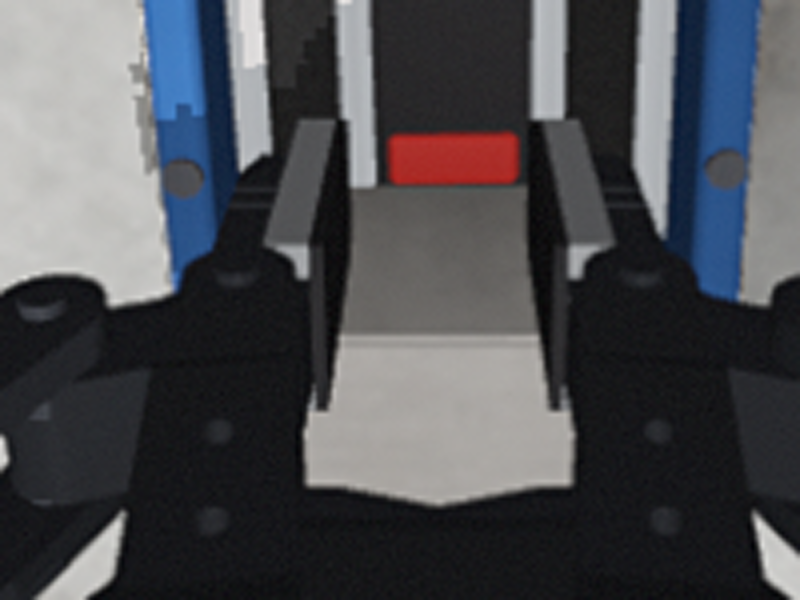

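```bash
cat > catch.py <<'E'
from h import *
import sys
def rep(f):
    im=dict(np.load(f))
    px=im['pixels'].astype(int);m=(px[...,0]>110)&(px[...,1]<80)&(px[...,2]<80);m[:200]=0;m[300:]=0;m[:,:215]=0;m[:,310:]=0
    v,u=np.where(m);print('red px',len(v),v.min(),v.max(),u.min(),u.max())
    P=np.array([pt(im,a,b) for a,b in zip(u,v)]);print('red z pct',np.percentile(P[:,2],[5,25,50,75,95]).round(4),'x',P[:,0].min().round(4),P[:,0].max().round(4),'width y',np.ptp(P[:,1]).round(4))
    for q in ((240,230),(284,225),(262,265)): print(q,pt(im,*q).round(4))
    col=260
    for b in range(v.min()-4,v.max()+8): print(b,px[b,col],pt(im,col,b).round(4))
rep(sys.argv[1])
E
python3 catch.py pics/w13.npz
```

```text
red px 403 233 245 247 279
red z pct [0.0142 0.0147 0.0151 0.0155 0.0161] x 0.4454 0.5297 width y 0.0212
(240, 230) [ 0.5174 -0.2652  0.0146]
(284, 225) [ 0.5156 -0.2364  0.0144]
(262, 265) [ 0.5291 -0.2516  0.0393]
229 [38 38 40] [ 0.5176 -0.2521  0.0141]
230 [38 39 40] [ 0.5182 -0.2521  0.0145]
231 [38 40 42] [ 0.5187 -0.2522  0.0149]
232 [46 37 37] [ 0.5195 -0.2522  0.0147]
233 [112  36  34] [ 0.5204 -0.2523  0.0142]
234 [169  40  36] [ 0.5208 -0.2523  0.015 ]
235 [177  49  44] [ 0.5212 -0.2523  0.0157]
236 [174  48  44] [ 0.5221 -0.2523  0.0153]
237 [173  50  44] [ 0.5226 -0.2524  0.0158]
238 [173  47  42] [ 0.5235 -0.2524  0.0154]
239 [171  44  40] [ 0.5245 -0.2525  0.0147]
240 [171  45  42] [ 0.525  -0.2525  0.0152]
241 [170  42  36] [ 0.5257 -0.2525  0.0152]
242 [170  43  38] [ 0.5266 -0.2526  0.0149]
243 [170  42  37] [ 0.5276 -0.2526  0.0144]
244 [170  38  34] [ 0.5284 -0.2527  0.0144]
245 [154  39  36] [ 0.5293 -0.2527  0.0139]
246 [86 60 60] [ 0.53   -0.2528  0.0141]
247 [82 87 84] [ 0.5293 -0.2527  0.0167]
248 [85 84 82] [ 0.5293 -0.2527  0.0181]
249 [88 86 82] [ 0.5291 -0.2527  0.0199]
250 [86 84 82] [ 0.5288 -0.2527  0.0218]
251 [90 86 85] [ 0.5291 -0.2527  0.0225]
252 [89 87 85] [ 0.5294 -0.2528  0.0232]
```

Request:
drive_tool(targets=[0.05,0,0.01,0,0,0,0.3,0.05,0,0.01,0,0,0,0.3,0.05,-0.01,0.01,0,0,0,0.3])

```text
clock: 15.9
tcp_pos: [0.5203, -0.2529, 0.0338]
ee_rot: [-0.003, 0.028, 1.0, 0.0]
contact_force: [-8.2, -1.0, -0.2]
opening: 0.0256
```

Request:
drive_tool(targets=[0.05,0,0.01,0,0,0,0.3])

```text
clock: 15.98
tcp_pos: [0.5207, -0.2529, 0.0337]
ee_rot: [-0.003, 0.028, 1.0, 0.0]
contact_force: [-8.4, -1.3, -0.5]
opening: 0.0255
```

```bash
python3 - <<'E'
from h import *
im=snap('wrist','w14');print(robot.observe()['tcp_pos'],robot.observe()['contact_force'])
E
python3 catch.py pics/w14.npz
```

```text
[ 0.52074073 -0.25284282  0.03375512] [-7.56174084 -0.50177044 -0.33546772]
red px 481 235 249 246 280
red z pct [0.0213 0.0219 0.0223 0.0227 0.0234] x 0.4472 0.5311 width y 0.0223
(240, 230) [ 0.5188 -0.2651  0.0153]
(284, 225) [ 0.5172 -0.2364  0.0145]
(262, 265) [ 0.5308 -0.2517  0.0393]
231 [93 12 13] [ 0.5197 -0.2522  0.0165]
232 [92 11  8] [ 0.5197 -0.2522  0.018 ]
233 [91 16 15] [ 0.5189 -0.2521  0.0213]
234 [96 19 17] [ 0.5203 -0.2522  0.0197]
235 [132  26  21] [ 0.5202 -0.2522  0.0213]
236 [157  37  32] [ 0.5198 -0.2522  0.0236]
237 [170  44  41] [ 0.5213 -0.2523  0.0221]
238 [174  48  44] [ 0.5223 -0.2523  0.0214]
239 [173  47  43] [ 0.5228 -0.2524  0.0217]
240 [172  44  40] [ 0.5232 -0.2524  0.0223]
241 [171  45  40] [ 0.5238 -0.2524  0.0225]
242 [171  46  41] [ 0.5247 -0.2525  0.0221]
243 [171  45  41] [ 0.5253 -0.2525  0.0224]
244 [170  42  38] [ 0.5258 -0.2525  0.0226]
245 [171  45  40] [ 0.5267 -0.2526  0.0224]
246 [171  43  38] [ 0.5275 -0.2526  0.0221]
247 [169  36  33] [ 0.5277 -0.2526  0.0231]
248 [153  44  39] [ 0.5288 -0.2527  0.0223]
249 [98 75 73] [ 0.531  -0.2528  0.0194]
250 [83 86 84] [ 0.5308 -0.2528  0.0212]
251 [87 86 84] [ 0.5313 -0.2528  0.0215]
252 [91 88 86] [ 0.5311 -0.2528  0.0233]
253 [90 89 86] [ 0.5309 -0.2528  0.025 ]
254 [91 89 87] [ 0.5315 -0.2528  0.0252]
255 [93 91 90] [ 0.5307 -0.2528  0.0279]
256 [95 93 90] [ 0.5306 -0.2528  0.0293]
```

Request:
drive_tool(targets=[0,0,0,0,0,0,0.3,0,0,0,0,0,0,0.3,0,0,0,0,0,0,0.3,-0.05,0,0,0,0,0,0.3,-0.05,0,0,0,0,0,0.3,-0.05,0,0,0,0,0,0.3,-0.05,0,0,0,0,0,0.3,-0.1,0,0,0,0,0,0.3,-0.2,0.01,0,0,0,0,0.3,-0.5,0.03,0,0,0,0,0.3,-1.0,0.05,0,0,0,0,0.3,-1.0,0.05,0,0,0,0,0.3])

```text
clock: 17.03
tcp_pos: [0.4931, -0.2512, 0.0358]
ee_rot: [0.001, 0.027, 1.0, 0.0]
contact_force: [-0.9, 0.1, -0.7]
opening: 0.0257
```

Request:
drive_tool(targets=[-1.0,0.05,0,0,0,0,0.3,-1.0,0.05,0,0,0,0,0.3,-0.5,0,1.5,0,0,0,0.3,0,0,2.0,0,0,0,0.3,0,0,2.0,0,0,0,0.3,0,0,2.0,0,0,0,0.3,0,0,2.0,0,0,0,0.3,0,0,1.0,0,0,0,0.3,0,0,0,0,0,0,0.3])

```text
clock: 17.78
tcp_pos: [0.4691, -0.2508, 0.1434]
ee_rot: [0.002, 0.028, 1.0, -0.001]
contact_force: [0.8, -0.5, 0.4]
opening: 0.0257
```

```bash
python3 - <<'E'
from h import *
im=snap('side','s15');t=snap('wrist','w15');o=robot.observe();print(o['tcp_pos'],o['contact_force'])
a=im['pixels'][160:300,180:370,::-1];cv2.imwrite('pics/s15c.png',cv2.resize(a,None,fx=4,fy=4,interpolation=cv2.INTER_CUBIC))
cv2.imwrite('pics/w15b.png',cv2.resize(t['pixels'][180:350,120:380,::-1],(780,510),interpolation=cv2.INTER_CUBIC))
E
```

```text
[ 0.46799988 -0.25006405  0.13974345] [ 0.03057497 -0.38266842 -0.35801469]
```

View pics/s15c.png

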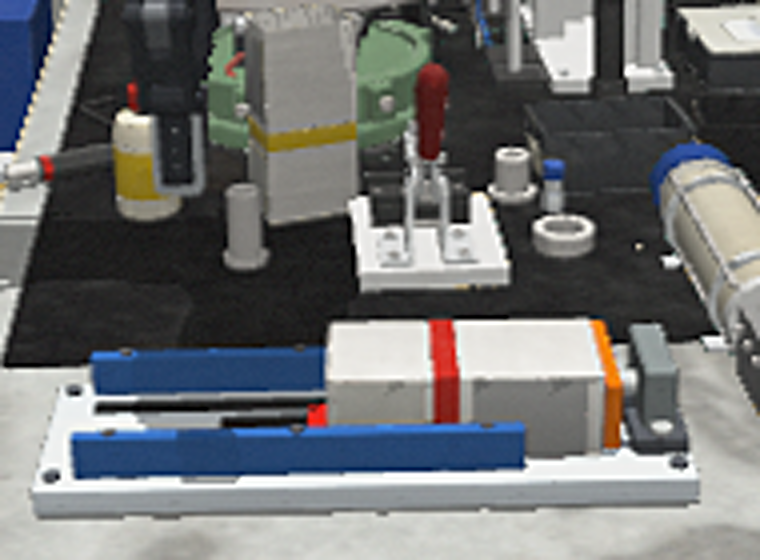

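View pics/w15b.png

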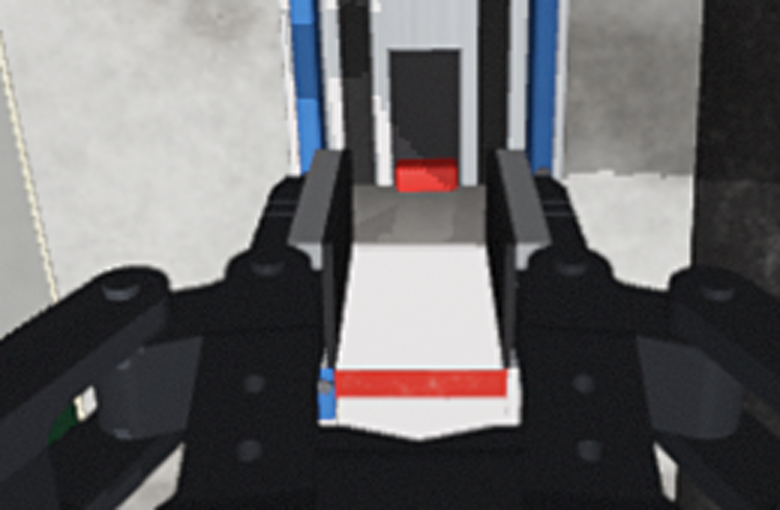

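```bash
python3 -c "
from bench import robot
o=robot.observe();print(o['joint_vel'].round(3),o['contact_force']);print(robot.finish_job())"
```

```text
[ 0.001  0.019 -0.021 -0.007  0.002  0.002] [ 0.03057497 -0.38266842 -0.35801469]
the job is handed in; nothing more can be done
None
```

I toppled the red box onto its side with a high push, slid it along the cradle against the pad until the catch rose behind it, then backed off and handed in at about 18 s. No verdict was reported.

- **First press failed:** the first press against the pad was too short. The catch was still flush and the box slid back to the free pad position when I let go.
- **Second press:** I pushed about 1 mm further while watching with the wrist camera. The catch top rose from z ≈ 15 mm to ≈ 22 mm, which is fully up.
- **Force:** the highest push I read was about 12 N, with readings only at the end of each move.
- **Final pictures:** the box lies flat between the pressed pad and the raised catch. The yellow box, oil bottle and bush look unmoved, and the gripper is clear, with force readings at noise level.
- **Not confirmed directly:** pad travel was only inferred from force, tool position and the catch's geometry. Those disagreed by a few millimetres before the catch rose. Since the box now rests on the catch, travel should be about 5 mm.

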